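Load the bench shaker and press its keyed drive spindle home

TASK

Load the shaker: stand the amber jar and the aluminium block upright in the gap between the two pieces already in its tray, so that all four stand in one row on the tray floor, and let them go. Then take the keyed spindle with the orange head out of its holder, push it down into the shaker's hub, turning it until its key slips into the keyway, and keep pushing against the spring until its collar is flush on the hub. Finish while still gripping the spindle and pressing it fully home, and leave the other things on the bench where they are.

Things in the scene. Friction and masses are not known exactly. Their poses are not given: they have to be found in the camera images.
- shaker: Fixed white bench shaker: base 300 x 130 mm (its x from -170 to +130 mm), 24 mm high. Origin: underside, z up. It carries a blue open tray, long side along the shaker's x, and the hub on the axis x = -125 mm, y = 0.
- tray (a point): Centre of the tray's floor, axes as the shaker's (at shaker x 25, z 30 mm). Inner size 178 mm along x, 54 mm along y; walls 6 mm thick and 22 mm high above the floor. Two pieces already stand in it, one at each end about 2 mm from the end wall, leaving a middle gap about 94 mm long for the jar and the block, in either order.
- jar: Loose upright amber glass jar with a black lid, 46 mm in diameter, 72 mm tall, about 0.13 kg. Origin: centre of its underside, z up.
- block: Loose upright aluminium tube block, 40 mm (its x) by 46 mm (its y) by 72 mm tall, about 0.22 kg. Origin: centre of its underside, z up. In the tray it stands with its x along the shaker's x (either way round).
- white_jar: Loose white jar with blue lid, 40 mm in diameter, 66 mm tall, standing at one end of the tray (which end varies). Origin: centre of its underside. It stays in the tray; a few mm of shift is fine.
- square_bottle: Loose green square bottle, 40 x 40 mm, 68 mm tall, standing at the other end of the tray. Origin: centre of its underside. It stays in the tray; a few mm of shift is fine.
- holder: Fixed black holder block 60 x 56 mm on a grey foot 80 x 70 mm, its top at z = 60 mm. Origin: underside, z up. The spindle hangs in its slotted hole by the collar, about 1 mm loose, key towards the holder's +x; lift it straight up more than 50 mm to free it.
- spindle: Loose keyed drive spindle, upright, about 0.16 kg. Origin: on its axis at the underside of its collar (36 mm across, 5 mm thick); z up, x towards the key. Below: steel shaft, 18 mm in diameter, 50 mm long, end chamfered. Brass key on its +x side: 6 mm wide, out to 14 mm from the axis, from 34 to 4 mm below the origin, so the last 16 mm of shaft have no key.
- spindle_head (a point): Centre of the spindle's orange head, 23 mm above the spindle's origin, axes as the spindle's. The head is 42 mm along x, 20 mm along y (grip it across y) and 36 mm tall; a white mark on its top lies on the key's side.
- hub: Fixed steel drive hub on the shaker. Origin: on its axis at its mouth (upper face, 86 mm above the bench); z up, x towards the keyway, marked by a red dot. Bore 20.4 mm wide, 62 mm deep. The keyless shaft end enters 16 mm, then the key rests on the face until it is over the keyway. Home: collar flush on the face, spindle origin at hub origin.
- keyway (a point): Middle of the keyway at the hub's upper face, 13 mm from the hub's axis. The keyway is 9 mm wide, reaches 16.5 mm from the axis and runs the full depth; the key enters when turned to within about 0.1 rad of it. Its direction varies: at most about 1.25 rad from that of the key as it hangs in the holder.
- plunger (a joint): Spring plunger inside the hub's bore, in m: 0 = up, its brass top 34 mm below the hub's mouth; grows as it is pushed down, 0.016 when the spindle is home. The spring pushes up with 3.6 N at 0 and 8.4 N at 0.016, so a spindle let go is lifted off its seat.
- flask: Loose conical glass flask, 66 mm wide at the foot, 90 mm tall. Origin: centre of its underside. To be left alone.
- amber_bottle: Loose tall amber bottle with a white cap and paper label, 56 mm in diameter, 120 mm tall. Origin: centre of its underside. To be left alone.
- petri_dish: Loose clear petri dish, 68 mm in diameter, 14 mm tall. Origin: centre of its underside. To be left alone.
- slide_box: Loose blue slide box, 50 x 85 x 30 mm. Origin: centre of its underside. To be left alone.
- beaker: Loose white ceramic beaker, 60 mm in diameter, 75 mm tall. Origin: centre of its underside. To be left alone.

How it is judged:
On the way, in this order (a step that is already met when the one before it is completed fails the run):
1. the jar and the block stand in the tray between its walls, let go, with the other two pieces still standing in it, the spindle not yet lifted (z of jar in the frame of shaker between 0.026 and 0.034 m and angle between each of jar, block, white_jar, square_bottle's own z axis and vertical below 0.12 rad and x of jar in the frame of shaker between -0.064 and 0.114 m and y of jar in the frame of shaker between -0.027 and 0.027 m and z of block in the frame of shaker between 0.026 and 0.034 m and x of block in the frame of shaker between -0.064 and 0.114 m and y of block in the frame of shaker between -0.027 and 0.027 m and z of white_jar in the frame of shaker between 0.026 and 0.034 m and x of white_jar in the frame of shaker between -0.064 and 0.114 m and y of white_jar in the frame of shaker between -0.027 and 0.027 m and z of square_bottle in the frame of shaker between 0.026 and 0.034 m and x of square_bottle in the frame of shaker between -0.064 and 0.114 m and y of square_bottle in the frame of shaker between -0.027 and 0.027 m and contact force between each of jar, block and the fingers below 0.1 N and horizontal distance between spindle and holder below 0.01 m), for 0.2 s.
2. the spindle's shaft is in the hub, its key slipped into the keyway (horizontal distance between spindle and hub below 0.004 m and z of spindle in the frame of hub below 0.028 m), for 0.05 s.
At the end, for the whole second after the job is handed in: All four pieces upright (0.12 rad) on the tray floor (4 mm), jar and block let go; spindle collar within 2 mm of the hub face, within 3 mm of its axis, 0.06 rad upright; plunger down over 13.5 mm; fingers still gripping (over 3 N) and pressing through the last second (z of jar in the frame of shaker between 0.026 and 0.034 m and angle between each of jar, block, white_jar, square_bottle's own z axis and vertical below 0.12 rad and x of jar in the frame of shaker between -0.064 and 0.114 m and y of jar in the frame of shaker between -0.027 and 0.027 m and z of block in the frame of shaker between 0.026 and 0.034 m and x of block in the frame of shaker between -0.064 and 0.114 m and y of block in the frame of shaker between -0.027 and 0.027 m and z of white_jar in the frame of shaker between 0.026 and 0.034 m and x of white_jar in the frame of shaker between -0.064 and 0.114 m and y of white_jar in the frame of shaker between -0.027 and 0.027 m and z of square_bottle in the frame of shaker between 0.026 and 0.034 m and x of square_bottle in the frame of shaker between -0.064 and 0.114 m and y of square_bottle in the frame of shaker between -0.027 and 0.027 m and z of spindle in the frame of hub below 0.002 m and horizontal distance between spindle and hub below 0.003 m and angle between the z axis of spindle and the z axis of hub, either way round below 0.06 rad and value of joint plunger above 0.0135 m and contact force between spindle and the fingers above 3 N and contact force between each of jar, block and the fingers below 0.1 N); the arm keeps its last pose, push and grip.
It fails at once if another thing on the bench is moved more than 30 mm or tipped over (distance of any of flask, amber_bottle, petri_dish, slide_box, beaker from where it was at the start of the episode above 0.03 m or angle between any of flask, amber_bottle, petri_dish, slide_box, beaker's own z axis and vertical above 0.4 rad).
It also fails if it takes over 72 s, if anything falls off the work surface, if the arm or the gripper's body presses on something with over 40 N, if the wrist force passes 120 N, or if a joint passes its speed limit or range.

ROBOT

A 6-joint arm with a two-finger parallel gripper is mounted at the origin on the work surface. World frame = base frame: x ahead of the robot, y to its left, z up, the work surface at z = 0. Lengths are in m, angles in rad, forces in N, time in s.
With the tool pointing down it reaches from about 0.375 to 0.9 m from the base axis. Payload 3.1 kg.
Tool frame: the origin (TCP) lies at the very end of the fingers, on their centre line; the grasp point (between the pads) lies 19 mm behind it; z points along the fingers, y is the line along which they close (so a half turn about z gives the same grasp; the last joint's range is limited). The gripper opens to 87 mm and grips with 3 to 60 N. Pads are 19 mm wide; open, the fingers measure 117 mm over their backs; the gripper's body (75 mm by 190 mm) begins 51 mm behind the grasp point.
Start: joints at [1.062, 0.527, 1.433, -0, 1.181, -0.178], TCP at [0.202, 0.591, 0.223] pointing down, gripper open.
Joint ranges: [-3.08, 3.08], [-0.75, 2.2], [0.22, 2.44], [-1.43, 4.57], [0, 2.65], [-2.85, 2.85]. Speed limits (rad/s): [2.79, 2.79, 3.14, 3.14, 3.14, 3.14].

INTERFACE

Orientations are given as a unit quaternion [x, y, z, w].
In Python, from rig import status, viewer, robot gives the robot as it stands.
- The arm moves only by the tool arm_command, never from a script. Its arguments are lists of equal length, an entry for each row: "delta_rot": the turn, a rotation vector about the tool's x, y, z in degrees, a list of three; "delta_pos": the shift along the tool's x, y, z in m, a list of three; "gripper": the closure, from -1 (fully open) to 1 (shut). In form: {"delta_rot": [[rx, ry, rz], ...], "delta_pos": [[dx, dy, dz], ...], "gripper": [gripper, ...]}. A call has 1 to 12 rows; each row is the pose to reach, as a shift and turn from the pose commanded when the call began, along the tool's axes at that moment; what a row does not reach only later rows make up. A row lasts 1/12 s, in which the tool goes at most 41.7 mm and 7.16 degrees, less where a joint would pass 70% of its speed; a pose out of reach is approached as far as the arm can. A call with a gripper value outside its range is refused whole. The fingers move at their own pace and stop on an object; "grip_force" is the grip in N (left out, the last holds). Time passes only in rows, so rows that repeat a pose let the fingers close. It gives the time, the measured TCP pose, the force, the opening and the grip force at its end, in the units of the state.
- status.get_obs(): the state, without advancing time (a new reading comes with each control period).
- viewer.camera(name): name is "scene" or "side" or "wrist"; returns a dict with "pixels" (420x560x3 uint8, blue, green, red), "fx", "fy", "cx", "cy" (pixels), "pose" (4x4, takes a point from camera to world coordinates); the wrist camera has in their place "mount" (4x4, takes a point from camera to tool coordinates, whose origin is the TCP and whose axes are the flange's). Camera axes: x right, y down, z forward; pixel columns grow to the right and rows downward; lengths in m; the calibration is good to about 2 mm. A picture is of the moment at which its call begins: read the wrist's pose just before it. There is no depth.
- robot.hand_in(): hands the job in; it is judged then, once.
The state is a dict: "time": time; "q": joint angles; "joint_velocities": joint speeds; "joint_torque": joint torques, N m; "position": TCP position; "tool_rot": TCP orientation; "ft_force": force on the tool from outside, world axes, zero at the start; "moment": the same for the moment, N m; "grip_width": finger opening in m; "grip_force": force on a finger pad.
Only numpy, scipy, OpenCV 4.12 (cv2) and the standard library are available. Lean on these libraries where they do the work, as an engineer would, in place of code of your own. Each camera call takes 0.05 s, during which the arm holds its last target. There are 200 camera calls.

## Working session

There is one attempt and no reset: what is moved stays moved. The work goes in short steps, Python scripts to look and compute and a tool call to move; the robot and the scene stay as the last step left them, time stands still between calls to the robot, and variables do not carry over. Pictures are saved under pics/ and viewed, at most 10 in all, crops included, and the job is handed in when it is done.

Besides the shell and the picture viewer there is one more tool, called after "Emit:" as a command line: name --argument value ..., lists and objects as JSON in quotes. arm_command: Moves the arm, as the interface text tells. Its arguments: {"type":"object","properties":{"delta_rot":{"type":"array","items":{"type":"array","items":{"type":"number"}}},"delta_pos":{"type":"array","items":{"type":"array","items":{"type":"number"}}},"gripper":{"type":"array","items":{"type":"number"}},"grip_force":{"type":"number"}},"required":["delta_rot","delta_pos","gripper"]}

```bash
ls; mkdir -p pics; cat > h.py <<'E'
import numpy as np, cv2
from scipy.spatial.transform import Rotation as R
from rig import status, viewer, robot
def cam(n):
    o=status.get_obs(); c=viewer.camera(n); c=dict(c)
    if n=="wrist":
        T=np.eye(4); T[:3,:3]=R.from_quat(o["tool_rot"]).as_matrix(); T[:3,3]=o["position"]
        c["pose"]=T@np.array(c["mount"])
    c["pose"]=np.array(c["pose"]); return c
def ray(c,u,v,z):
    d=c["pose"][:3,:3]@np.array([(u-c["cx"])/c["fx"],(v-c["cy"])/c["fy"],1.]); p=c["pose"][:3,3]
    return p+d*(z-p[2])/d[2]
def proj(c,P):
    q=np.linalg.inv(c["pose"])@np.append(P,1); return c["fx"]*q[0]/q[2]+c["cx"],c["fy"]*q[1]/q[2]+c["cy"]
E
python3 - <<'E'
from h import *
o=status.get_obs(); print(o)
for n in("scene","side","wrist"):
    c=cam(n); cv2.imwrite(f"pics/{n}0.png",c["pixels"]); print(n,c["fx"],c["cx"],c["cy"],c["pose"].round(3).tolist())
E
```

```text
pics
{'time': 0.0, 'q': array([ 1.06250994e+00,  5.28455775e-01,  1.43389964e+00, -1.81557018e-05,
        1.18140473e+00, -1.78530363e-01]), 'joint_velocities': array([-0.00104296, -0.0003433 ,  0.00117264,  0.00146295, -0.00015973,
        0.00049489]), 'joint_torque': array([ 1.42424087e-03, -4.40034449e+01, -1.76592761e+01,  6.33980753e-02,
        5.80437889e-02, -1.64569719e-04]), 'position': array([0.20201402, 0.59067488, 0.22157887]), 'tool_rot': array([ 1.64128494e-01,  9.86438373e-01, -1.02329379e-03, -3.56990625e-04]), 'ft_force': array([-0.8351831 ,  0.27541425,  0.88028659]), 'moment': array([-0.00922623,  0.00721932,  0.02267438]), 'grip_force': 0.0, 'grip_width': 0.08694231612319783}
scene 521.9682374634993 282.85385225741715 211.91287174242913 [[0.516, 0.744, -0.424, 1.263], [0.856, -0.449, 0.254, -0.367], [-0.002, -0.495, -0.869, 1.375], [0.0, 0.0, 0.0, 1.0]]
side 420.3202702225753 282.5127529664696 210.35369993982965 [[-0.811, -0.403, 0.423, 0.218], [-0.584, 0.553, -0.594, 0.552], [0.006, -0.729, -0.685, 0.718], [0.0, 0.0, 0.0, 1.0]]
wrist 334.19593092401107 274.97928266937487 205.55435415367637 [[0.324, 0.911, 0.254, 0.133], [0.946, -0.311, -0.089, 0.615], [-0.002, 0.27, -0.963, 0.384], [0.0, 0.0, 0.0, 1.0]]
```

View pics/scene0.png

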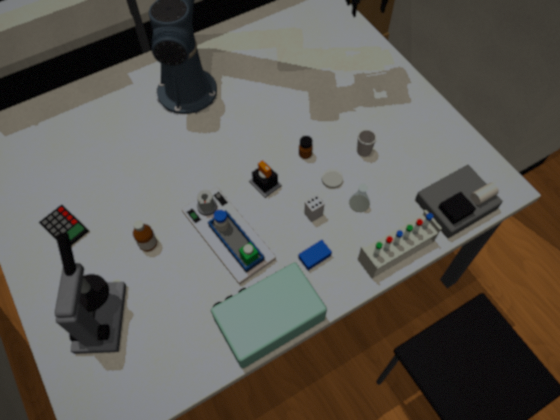

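View pics/side0.png

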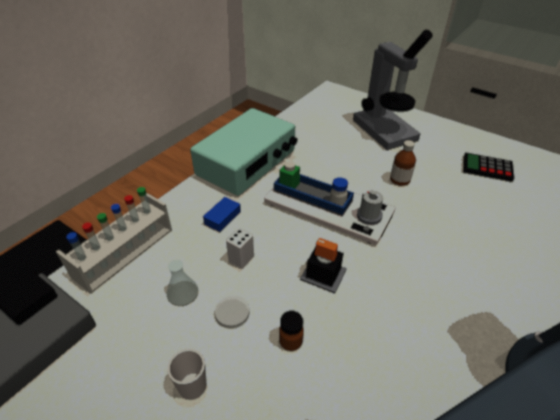

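The scene view shows the hub at about (206,200), white jar (221,220), green bottle (248,252), holder (265,178), jar (306,147) and block (314,207). In the side view the hub is at (371,205), block (240,247), jar (291,330) and holder (324,262).

```bash
python3 - <<'E'
from h import *
s=cv2.imread("pics/scene0.png"); d=cv2.imread("pics/side0.png")
a=cv2.resize(s[120:290,170:340],(600,600),interpolation=cv2.INTER_CUBIC)  # unused scale 3.53
a=cv2.resize(s[130:280,180:380],(800,600),interpolation=cv2.INTER_CUBIC)
cv2.imwrite("pics/sc.png",cv2.convertScaleAbs(a,alpha=1.5))
b=cv2.resize(d[150:360,210:410],(572,600),interpolation=cv2.INTER_CUBIC)
cv2.imwrite("pics/sd.png",cv2.convertScaleAbs(b,alpha=1.5))
c=cam("scene")
for n,u,v,z in[("hub",206,196,.086),("wj",221,215,.096),("sq",248,247,.098),("spin",265,167,.1),("jar",306,141,.072),("block",314,201,.072),("flask",360,202,0),("amb",145,238,.06),("petri",333,180,.01),("slide",315,254,.03),("beak",366,135,.075)]:
    print(n,ray(c,u,v,z).round(3))
E
```

```text
hub [ 0.473 -0.153  0.086]
wj [ 0.557 -0.147  0.096]
sq [ 0.684 -0.131  0.098]
spin [0.482 0.039 0.1  ]
jar [0.446 0.207 0.072]
block [0.642 0.11  0.072]
flask [0.684 0.255 0.   ]
amb [ 0.492 -0.359  0.06 ]
petri [0.579 0.225 0.01 ]
slide [0.771 0.033 0.03 ]
beak [0.525 0.378 0.075]
```

View pics/sc.png

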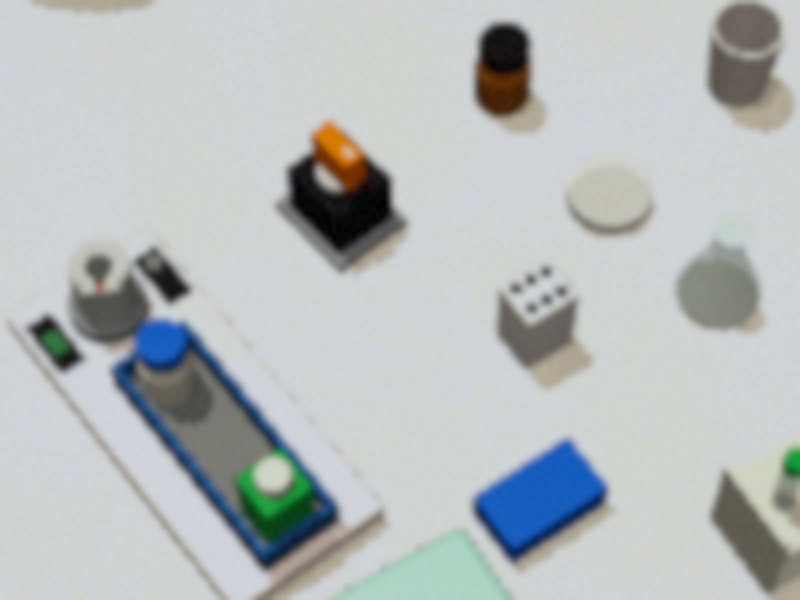

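Enlarged scene view: hub bore (98,268) with the red dot just below it at (100,287). White jar is at the hub end of the tray and green bottle at the far end. The orange head runs from (325,130) to (352,180) with its mark at (345,155), and the block's three-hole rows point up and to the right.

```bash
cat >> h.py <<'E'
def yaw(a,b): return np.arctan2(b[1]-a[1],b[0]-a[0])
def plan(x,y,z,yw):
    """delta in tool frame to put TCP at x,y,z with tool-y yaw yw (mod pi)"""
    o=status.get_obs(); M=R.from_quat(o["tool_rot"]).as_matrix()
    cur=np.arctan2(M[1,1],M[0,1]); d=(yw-cur+np.pi/2)%np.pi-np.pi/2
    tilt=np.degrees(np.arccos(-M[2,2]))
    print("from",o["position"].round(4),"yaw",cur.round(3),"tilt",tilt.round(2),"q6",o["q"][5].round(2),"t",o["time"])
    print(" dpos",(M.T@(np.array([x,y,z])-o["position"])).round(4)," rz",np.degrees(-d).round(2))
E
python3 - <<'E'
from h import *
c=cam("scene")
f=lambda u,v,z: ray(c,180+u/4,130+v/4,z)
P={k:f(*v) for k,v in dict(hub=(98,268,.086),dot=(100,287,.086),wj=(162,341,.096),sq=(272,474,.1),t1=(115,372,.052),t2=(183,322,.052),t3=(335,512,.052),t4=(268,563,.052),headA=(325,127,.101),headB=(356,165,.101),mark=(346,153,.101),jar=(504,44,.072),b1=(498,297,.072),b2=(550,262,.072),b3=(578,300,.072),b4=(525,335,.072),blk=(539,296,.072),flask=(718,290,0),h1=(275,205,.0),h2=(343,268,0),h3=(405,220,0)).items()}
for k,v in P.items(): print(k,v.round(4))
print("tray c",np.mean([P[k] for k in("t1","t2","t3","t4")],axis=0),"yaw",yaw(P["t1"],P["t4"]),yaw(P["t2"],P["t3"]),yaw(P["hub"],P["sq"]),yaw(P["wj"],P["sq"]))
print("hubdir",yaw(P["hub"],P["dot"]),"head",yaw(P["headA"],P["headB"]),"block x",yaw(P["b2"],P["b3"]),yaw(P["b1"],P["b4"]),"holder",yaw(P["h1"],P["h2"]),yaw(P["h2"],P["h3"]))
plan(P["jar"][0],P["jar"][1],.25,yaw(P["t1"],P["t4"])+np.pi/2)
E
```

```text
hub [ 0.4737 -0.1584  0.086 ]
dot [ 0.4888 -0.1644  0.086 ]
wj [ 0.5568 -0.1487  0.096 ]
sq [ 0.6888 -0.1337  0.1   ]
t1 [ 0.5377 -0.1821  0.052 ]
t2 [ 0.5263 -0.1206  0.052 ]
t3 [ 0.7153 -0.1017  0.052 ]
t4 [ 0.7247 -0.1602  0.052 ]
headA [0.4605 0.039  0.101 ]
headB [0.5018 0.0415 0.101 ]
mark [0.4888 0.0406 0.101 ]
jar [0.4462 0.2066 0.072 ]
b1 [0.637  0.0807 0.072 ]
b2 [0.6315 0.1291 0.072 ]
b3 [0.669  0.1289 0.072 ]
b4 [0.6737 0.0804 0.072 ]
blk [0.6516 0.1065 0.072 ]
flask [0.6842 0.2528 0.    ]
h1 [0.4412 0.0005 0.    ]
h2 [0.5187 0.0171 0.    ]
h3 [0.5059 0.0805 0.    ]
tray c [ 0.6260182  -0.14114664  0.052     ] yaw 0.11646988207823238 0.0996534896828835 0.11426697616472717 0.1128796577043179
hubdir -0.37967237078965066 head 0.06156636486606492 block x -0.005327194835503068 -0.008429174989348946 holder 0.21096215806359087 1.770882434915984
from [0.2022 0.591  0.2221] yaw 1.241 tilt 0.06 q6 -0.18 t 0.25
 dpos [-0.3553 -0.2847 -0.0277]  rz -25.57
```

Emit:
arm_command --delta_rot '[[0,0,-25.5],[0,0,-25.5],[0,0,-25.5],[0,0,-25.5],[0,0,-25.5],[0,0,-25.5],[0,0,-25.5],[0,0,-25.5],[0,0,-25.5],[0,0,-25.5],[0,0,-25.5],[0,0,-25.5]]' --delta_pos '[[-0.355,-0.285,0],[-0.355,-0.285,0],[-0.355,-0.285,0],[-0.355,-0.285,0],[-0.355,-0.285,0],[-0.355,-0.285,0],[-0.355,-0.285,0],[-0.355,-0.285,0],[-0.355,-0.285,0],[-0.355,-0.285,0],[-0.355,-0.285,0],[-0.355,-0.285,0]]' --gripper '[-1,-1,-1,-1,-1,-1,-1,-1,-1,-1,-1,-1]' --grip_force 15

```text
time: 1.25
position: [0.4508, 0.2014, 0.223]
tool_rot: [-0.054, 0.999, -0.001, 0.002]
ft_force: [1.2, 0.4, -0.3]
grip_width: 0.087
grip_force: 0.0
```

```bash
python3 - <<'E'
from h import *
c=cam("wrist"); cv2.imwrite("pics/w1.png",cv2.convertScaleAbs(c["pixels"],alpha=1.4))
print(c["pose"].round(3).tolist(), proj(c,[.446,.207,.072]))
plan(.446,.207,.03,1.683)
E
```

```text
[[-0.108, 0.956, 0.272, 0.377], [0.994, 0.105, 0.026, 0.194], [-0.003, 0.274, -0.962, 0.385], [0.0, 0.0, 0.0, 1.0]] (np.float64(281.4251940556863), np.float64(186.16728574695577))
from [0.4488 0.2035 0.2227] yaw 1.68 tilt 0.11 q6 -1.48 t 1.3
 dpos [0.0027 0.0039 0.1927]  rz -0.2
```

View pics/w1.png

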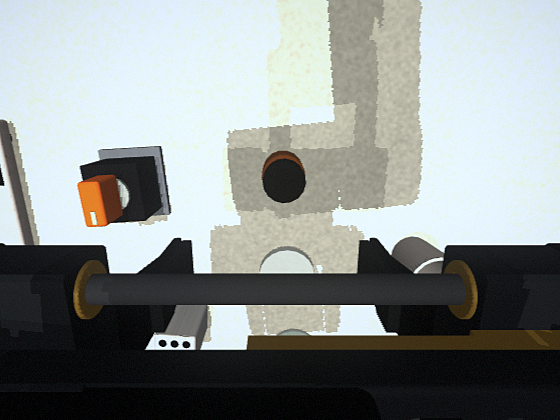

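Wrist view: jar lid circle centred at about (284,180), radius 21. The holder and orange head are at left around (98,200), with the white mark at the near (+x) end (95,218).

```bash
python3 - <<'E'
from h import *
c=cam("wrist"); g=c["pixels"].max(2); m=((g<45)*255).astype(np.uint8)[:235]
for k in cv2.findContours(m,0,2)[0]:
    if 600<cv2.contourArea(k)<4000:
        (u,v),r=cv2.minEnclosingCircle(k); print(u,v,r,ray(c,u,v,.072).round(4))
print(ray(c,284,181,.072))
plan(.446,.207,.03,1.683)
E
```

```text
281.1091003417969 182.58181762695312 21.9696102142334 [0.44   0.2087 0.072 ]
118.5 188.0 45.169227600097656 [0.4622 0.0543 0.072 ]
[0.43820178 0.21122938 0.072     ]
from [0.4469 0.2052 0.2225] yaw 1.682 tilt 0.02 q6 -1.48 t 1.35
 dpos [0.0007 0.0018 0.1925]  rz -0.08
```

Emit:
arm_command --delta_rot '[[0,0,0],[0,0,0],[0,0,0],[0,0,0]]' --delta_pos '[[0.004,0.002,0.06],[0.004,0.002,0.12],[0.004,0.002,0.12],[0.004,0.002,0.12]]' --gripper '[-1,-1,-1,-1]'

```text
time: 1.68
position: [0.4353, 0.2084, 0.0964]
tool_rot: [-0.058, 0.998, -0.001, -0.008]
ft_force: [-1.3, -0.8, 0.2]
grip_width: 0.0871
grip_force: 0.0
```

```bash
python3 - <<'E'
from h import *
cam("wrist");cam("wrist");c=cam("wrist"); g=c["pixels"].max(2); m=((g<45)*255).astype(np.uint8)
print(proj(c,[.443,.208,.072]))
for k in cv2.findContours(m,0,2)[0]:
    if 600<cv2.contourArea(k)<9000:
        (u,v),r=cv2.minEnclosingCircle(k); print(u,v,r,ray(c,u,v,.072).round(4))
cv2.imwrite("pics/w2.png",c["pixels"])
plan(.442,.208,.03,1.683)
E
```

```text
(np.float64(271.82325050669624), np.float64(240.68884088609235))
273.5101013183594 234.33578491210938 34.42604446411133 [0.4388 0.2086 0.072 ]
from [0.4418 0.2094 0.1035] yaw 1.688 tilt 0.05 q6 -1.47 t 1.8333
 dpos [ 0.0001 -0.0014  0.0735]  rz 0.28
```

Emit:
arm_command --delta_rot '[[0,0,0],[0,0,0],[0,0,0],[0,0,0],[0,0,0],[0,0,0],[0,0,0],[0,0,0],[0,0,0],[0,0,0],[0,0,0],[0,0,0]]' --delta_pos '[[0.002,-0.001,0.03],[0.002,-0.001,0.06],[0.002,-0.001,0.0735],[0.002,-0.001,0.0735],[0.002,-0.001,0.0735],[0.002,-0.001,0.0735],[0.002,-0.001,0.0735],[0.002,-0.001,0.0735],[0.002,-0.001,0.0735],[0.002,-0.001,0.0735],[0.002,-0.001,0.0735],[0.002,-0.001,0.0735]]' --gripper '[-1,-1,-1,-1,1,1,1,1,1,1,1,1]' --grip_force 15

```text
time: 2.83
position: [0.44, 0.2071, 0.0293]
tool_rot: [-0.057, 0.998, 0.0, 0.0]
ft_force: [-0.0, 0.6, 3.3]
grip_width: 0.045
grip_force: 15.0
```

```bash
python3 - <<'E'
from h import *
o=status.get_obs(); print(o["grip_width"],o["grip_force"],o["ft_force"])
plan(.557,-.145,.2,1.683)
E
```

```text
0.0450022018157968 15.000514341518283 [-0.01098755  0.60874226  3.28455631]
from [0.44   0.2071 0.0293] yaw 1.686 tilt 0.03 q6 -1.48 t 2.8333
 dpos [-0.0759 -0.3632 -0.1707]  rz 0.16
```

Emit:
arm_command --delta_rot '[[0,0,0],[0,0,0],[0,0,0],[0,0,0],[0,0,0],[0,0,0],[0,0,0],[0,0,0],[0,0,0],[0,0,0],[0,0,0],[0,0,0]]' --delta_pos '[[0,0,-0.03],[0,0,-0.07],[0,0,-0.11],[-0.02,-0.02,-0.15],[-0.04,-0.05,-0.18],[-0.06,-0.08,-0.2],[-0.09,-0.11,-0.22],[-0.12,-0.14,-0.22],[-0.15,-0.17,-0.22],[-0.17,-0.2,-0.22],[-0.19,-0.23,-0.22],[-0.21,-0.25,-0.22]]' --gripper '[1,1,1,1,1,1,1,1,1,1,1,1]'

```text
time: 3.83
position: [0.6781, -0.0204, 0.2482]
tool_rot: [-0.057, 0.998, -0.0, -0.001]
ft_force: [0.2, 0.5, -0.9]
grip_width: 0.0449
grip_force: 15.0
```

```bash
python3 - <<'E'
from h import *
for i in range(4): c=cam("wrist")
cv2.imwrite("pics/w3.png",cv2.convertScaleAbs(c["pixels"],alpha=1.4)); np.save("w3.npy",c["pose"])
np.save("w3k.npy",[c["fx"],c["fy"],c["cx"],c["cy"]])
plan(.557,-.145,.2,1.683)
E
```

```text
from [ 0.6765 -0.0178  0.2474] yaw 1.684 tilt 0.2 q6 -1.88 t 4.0333
 dpos [ 0.133  -0.1129  0.0476]  rz 0.08
```

View pics/w3.png

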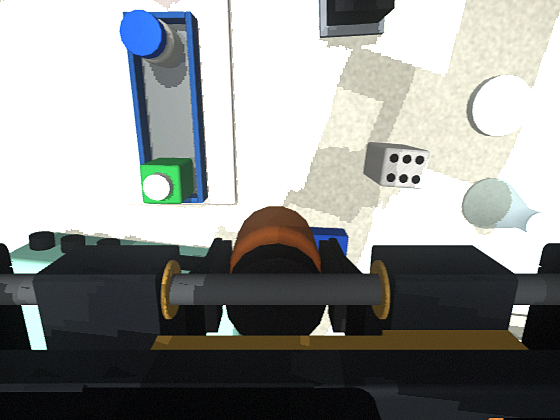

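Wrist view with the jar held: the tray rim corners are near (124,12), (191,12), (206,202) and (143,205). The white jar's lid is centred at (143,34) and the bottle cap at (157,187). The block's hole rows are (394–420,158) and (390–416,178).

```bash
python3 - <<'E'
from h import *
fx,fy,cx,cy=np.load("w3k.npy"); c=dict(fx=fx,fy=fy,cx=cx,cy=cy,pose=np.load("w3.npy"))
im=cv2.imread("pics/w3.png"); h=cv2.cvtColor(im,cv2.COLOR_BGR2HSV)
blue=((abs(h[...,0].astype(int)-108)<14)&(h[...,1]>150)&(h[...,2]>60)).astype(np.uint8)
blue[215:]=0; blue[:,215:]=0
bright=(blue&(h[...,2]>190)).astype(np.uint8)
for nm,m in(("blue",blue),("bright",bright)):
  for k in cv2.findContours(m,0,2)[0]:
    if cv2.contourArea(k)>150: print(nm,cv2.boundingRect(k),cv2.contourArea(k),np.round(cv2.minEnclosingCircle(k),1) if 0 else cv2.minEnclosingCircle(k), cv2.approxPolyDP(k,5,True)[:,0].tolist())
gr=((abs(h[...,0].astype(int)-62)<12)&(h[...,1]>140)).astype(np.uint8); gr[:,230:]=0
for k in cv2.findContours(gr,0,2)[0]:
    if cv2.contourArea(k)>150: print("green",cv2.boundingRect(k),cv2.approxPolyDP(k,4,True)[:,0].tolist())
P=lambda u,v,z: ray(c,u,v,z).round(4)
T=[P(124,12,.052),P(191,12,.052),P(206,202,.052),P(143,205,.052)]
print("tray",T,np.mean(T,0),yaw(T[1],T[2]),yaw(T[0],T[3]))
print("wj",P(143,34,.096),"cap",P(157,187,.098))
H=[P(394,158,.072),P(420,158,.072),P(390,177,.072),P(416,179,.072)]
print("blk",np.mean(H,0),H, yaw(H[0],H[2]),yaw(H[1],H[3]),yaw(H[0],H[1]),yaw(H[2],H[3]))
E
```

```text
blue (120, 10, 84, 193) 3172.5 ((162.5, 107.0), 102.8847427368164) [[123, 12], [120, 35], [128, 50], [140, 164], [133, 55], [149, 58], [162, 51], [165, 33], [157, 17], [185, 18], [198, 197], [182, 202], [202, 202], [191, 14]]
bright (186, 12, 17, 191) 273.0 ((195.5, 107.0), 95.22220611572266) [[189, 12], [202, 202]]
bright (120, 10, 41, 46) 1427.0 ((139.1027374267578, 32.623287200927734), 23.595762252807617) [[126, 13], [123, 43], [133, 53], [151, 53], [160, 41], [157, 21], [143, 10]]
green (140, 158, 52, 46) [[140, 166], [142, 185], [147, 175], [159, 171], [174, 187], [158, 201], [143, 192], [144, 202], [181, 202], [177, 164], [189, 158], [150, 161], [156, 165]]
tray [array([ 0.5295, -0.1812,  0.052 ]), array([ 0.5224, -0.1175,  0.052 ]), array([ 0.7088, -0.0926,  0.052 ]), array([ 0.7201, -0.1619,  0.052 ])] [ 0.6202 -0.1383  0.052 ] 0.1327975088185245 0.10091521082330447
wj [ 0.5539 -0.1463  0.096 ] cap [ 0.6859 -0.1315  0.098 ]
blk [0.6448  0.11005 0.072  ] [array([0.636 , 0.0968, 0.072 ]), array([0.6331, 0.1229, 0.072 ]), array([0.6555, 0.0968, 0.072 ]), array([0.6546, 0.1237, 0.072 ])] 0.0 0.0371921440848604 1.6814535479687929 1.6042411003677715
```

Emit:
arm_command --delta_rot '[[0,0,0],[0,0,0],[0,0,0],[0,0,0],[0,0,0],[0,0,0],[0,0,0],[0,0,0]]' --delta_pos '[[0.02,-0.03,0.0],[0.045,-0.06,0.03],[0.07,-0.09,0.06],[0.091,-0.114,0.09],[0.091,-0.114,0.095],[0.091,-0.114,0.095],[0.091,-0.114,0.095],[0.091,-0.114,0.095]]' --gripper '[1,1,1,1,1,1,1,1]'

```text
time: 4.7
position: [0.6009, -0.1396, 0.1553]
tool_rot: [-0.058, 0.998, -0.0, 0.001]
ft_force: [0.3, 0.7, -0.4]
grip_width: 0.0454
grip_force: 15.0
```

```bash
python3 - <<'E'
from h import *
plan(.5989,-.1413,.060,1.683)
c=cam("wrist"); cv2.imwrite("pics/w4.png",c["pixels"])
im=c["pixels"]; h=cv2.cvtColor(im,cv2.COLOR_BGR2HSV)
m=((abs(h[...,0].astype(int)-108)<14)&(h[...,1]>150)&(h[...,2]>60)).astype(np.uint8)
print(proj(c,[.5539,-.1463,.096]))
for k in cv2.findContours(m,0,2)[0]:
    if cv2.contourArea(k)>300: print(cv2.boundingRect(k),cv2.contourArea(k))
E
```

```text
from [ 0.6009 -0.1396  0.1553] yaw 1.687 tilt 0.12 q6 -2.1 t 4.7
 dpos [ 0.0023 -0.0015  0.0953]  rz 0.25
(np.float64(272.57774811004543), np.float64(152.50598499026506))
(242, 123, 54, 55) 2266.0
(230, 108, 84, 135) 1783.0
```

Emit:
arm_command --delta_rot '[[0,0,0],[0,0,0],[0,0,0],[0,0,0],[0,0,0],[0,0,0],[0,0,0],[0,0,0],[0,0,0]]' --delta_pos '[[0.003,-0.002,0.02],[0.003,-0.002,0.04],[0.003,-0.002,0.06],[0.003,-0.002,0.075],[0.003,-0.002,0.085],[0.003,-0.002,0.09],[0.003,-0.002,0.094],[0.003,-0.002,0.095],[0.003,-0.002,0.095]]' --gripper '[1,1,1,1,1,1,1,1,1]'

```text
time: 5.5
position: [0.5979, -0.1432, 0.0598]
tool_rot: [-0.058, 0.998, -0.0, 0.001]
ft_force: [-0.5, -0.1, -0.6]
grip_width: 0.0453
grip_force: 15.0
```

Emit:
arm_command --delta_rot '[[0,0,0],[0,0,0],[0,0,0],[0,0,0],[0,0,0],[0,0,0],[0,0,0],[0,0,0],[0,0,0],[0,0,0],[0,0,0],[0,0,0]]' --delta_pos '[[0,0,0.001],[0,0,0.001],[0,0,0.001],[0,0,0.001],[0,0,0.001],[0,0,0.001],[0,0,0.001],[0,0,-0.02],[0,0,-0.05],[0,0,-0.09],[0,0,-0.13],[0,0,-0.16]]' --gripper '[1,1,-1,-1,-1,-1,-1,-1,-1,-1,-1,-1]'

```text
time: 6.5
position: [0.5979, -0.1436, 0.2221]
tool_rot: [-0.058, 0.998, -0.001, 0.001]
ft_force: [1.0, -0.0, 0.1]
grip_width: 0.0867
grip_force: 0.0
```

```bash
python3 - <<'E'
from h import *
plan(.6445,.110,.2,np.pi/2)
E
```

```text
from [ 0.5979 -0.1436  0.2221] yaw 1.686 tilt 0.17 q6 -2.1 t 6.5
 dpos [-0.0754  0.2466  0.0219]  rz 6.6
```

Emit:
arm_command --delta_rot '[[0,0,6],[0,0,6],[0,0,6],[0,0,6],[0,0,6],[0,0,6],[0,0,6],[0,0,6],[0,0,6],[0,0,6],[0,0,6],[0,0,6]]' --delta_pos '[[-0.02,0.03,0],[-0.04,0.07,0],[-0.06,0.11,0],[-0.075,0.15,0],[-0.075,0.19,0.02],[-0.075,0.22,0.04],[-0.075,0.246,0.06],[-0.075,0.246,0.06],[-0.075,0.246,0.06],[-0.075,0.246,0.06],[-0.075,0.246,0.06],[-0.075,0.246,0.06]]' --gripper '[-1,-1,-1,-1,-1,-1,-1,-1,-1,-1,-1,-1]'

```text
time: 7.5
position: [0.6446, 0.1082, 0.1603]
tool_rot: [-0.004, 1.0, -0.0, 0.001]
ft_force: [0.7, -0.2, 0.3]
grip_width: 0.0869
grip_force: 0.0
```

```bash
python3 - <<'E'
from h import *
c=cam("wrist"); cv2.imwrite("pics/w5.png",cv2.convertScaleAbs(c["pixels"],alpha=1.2))
print(proj(c,[.6445,.110,.072]))
# six dark holes on top
g=cv2.cvtColor(c["pixels"],cv2.COLOR_BGR2GRAY); m=((g<60)*255).astype(np.uint8)
for k in cv2.findContours(m,cv2.RETR_LIST,2)[0]:
    a=cv2.contourArea(k)
    if 20<a<400:
        (u,v),r=cv2.minEnclosingCircle(k); print(round(u,1),round(v,1),a,ray(c,u,v,.072).round(4)[:2])
plan(.6445,.110,.03,np.pi/2)
E
```

```text
(np.float64(276.86118639442714), np.float64(209.09702384719407))
233.0 306.0 49.5 [0.7307 0.0736]
187.5 306.5 56.0 [0.7315 0.0348]
475.0 295.0 71.5 [0.7184 0.2774]
83.0 291.5 307.0 [ 0.718 -0.052]
293.5 221.7 79.5 [0.6547 0.1232]
277.0 222.0 81.0 [0.6551 0.1102]
260.5 222.5 78.0 [0.6556 0.0972]
259.5 198.0 86.0 [0.6357 0.0965]
293.2 197.1 84.0 [0.6347 0.1225]
276.0 197.5 85.0 [0.6352 0.1092]
285.0 174.0 90.5 [0.6167 0.1159]
559.0 70.5 173.5 [0.542  0.3058]
205.5 41.5 134.5 [0.5256 0.0601]
from [0.6444 0.1082 0.1602] yaw 1.579 tilt 0.13 q6 -1.58 t 7.55
 dpos [0.0002 0.0018 0.1302]  rz 0.48
```

View pics/w5.png

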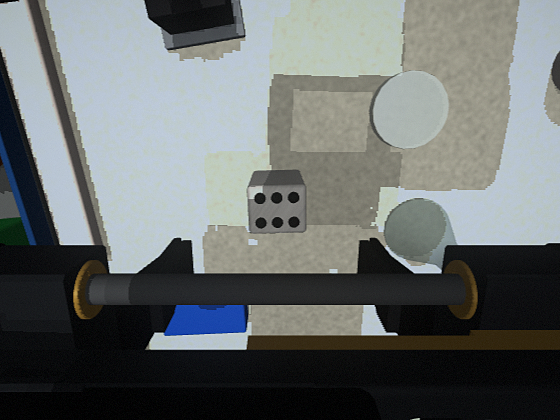

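The block's six holes are at (260–293, 197–222): centre (0.645,0.110), with its x turned about 0.036 rad. Descending to grip it across its y.

Emit:
arm_command --delta_rot '[[0,0,-1.6],[0,0,-1.6],[0,0,-1.6],[0,0,-1.6],[0,0,-1.6],[0,0,-1.6],[0,0,-1.6],[0,0,-1.6],[0,0,-1.6],[0,0,-1.6],[0,0,-1.6],[0,0,-1.6]]' --delta_pos '[[-0.001,0.002,0.03],[-0.001,0.002,0.07],[-0.001,0.002,0.11],[-0.001,0.002,0.13],[-0.001,0.002,0.13],[-0.001,0.002,0.13],[-0.001,0.002,0.13],[-0.001,0.002,0.13],[-0.001,0.002,0.13],[-0.001,0.002,0.13],[-0.001,0.002,0.13],[-0.001,0.002,0.13]]' --gripper '[-1,-1,-1,-1,-1,1,1,1,1,1,1,1]' --grip_force 20

```text
time: 8.55
position: [0.6448, 0.1116, 0.0299]
tool_rot: [-0.019, 1.0, -0.0, 0.001]
ft_force: [0.1, -2.7, 2.5]
grip_width: 0.0483
grip_force: 1.3
```

```bash
python3 - <<'E'
from h import *
plan(.68,0.0,.248,1.683)
E
```

```text
from [0.6448 0.1116 0.0299] yaw 1.61 tilt 0.09 q6 -1.61 t 8.55
 dpos [-0.0311 -0.113  -0.218 ]  rz -4.2
```

Emit:
arm_command --delta_rot '[[0,0,0],[0,0,0],[0,0,0],[0,0,0],[0,0,-4.2],[0,0,-4.2],[0,0,-4.2],[0,0,-4.2],[0,0,-4.2],[0,0,-4.2],[0,0,-4.2],[0,0,-4.2]]' --delta_pos '[[0,0,0],[0,0,0],[0,0,0],[0,0,-0.03],[0,0,-0.07],[-0.01,-0.02,-0.11],[-0.02,-0.05,-0.15],[-0.031,-0.08,-0.19],[-0.031,-0.113,-0.218],[-0.031,-0.113,-0.218],[-0.031,-0.113,-0.218],[-0.031,-0.113,-0.218]]' --gripper '[1,1,1,1,1,1,1,1,1,1,1,1]'

```text
time: 9.55
position: [0.6797, -0.0005, 0.2471]
tool_rot: [-0.055, 0.998, 0.001, 0.0]
ft_force: [0.2, 0.4, -3.0]
grip_width: 0.0461
grip_force: 20.0
```

```bash
python3 - <<'E'
from h import *
cam("wrist");c=cam("wrist"); cv2.imwrite("pics/w6.png",cv2.convertScaleAbs(c["pixels"],alpha=1.4)); np.save("w6.npy",c["pose"])
for p in([.5979,-.143,.102],[.5539,-.1463,.096],[.6859,-.1315,.098]): print(proj(c,p))
plan(.6439,-.1363,.15,1.683)
E
```

```text
(np.float64(119.03135774008885), np.float64(85.14884591917219))
(np.float64(117.59898121950403), np.float64(30.406514602997106))
(np.float64(134.40829330414556), np.float64(184.99309281972276))
from [0.6779 0.0014 0.2447] yaw 1.683 tilt 0.3 q6 -1.85 t 9.65
 dpos [ 0.0488 -0.1332  0.0946]  rz -0.01
```

View pics/w6.png

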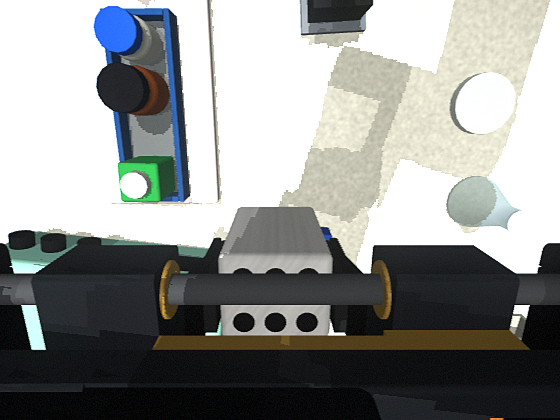

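The view shows the jar standing in the tray at (122,89), next to the white jar (120,31), with the bottle cap at (133,184). The block is held square, and the gap left for it looks tight, so I'll measure it.

```bash
python3 - <<'E'
from h import *
fx,fy,cx,cy=np.load("w3k.npy"); c=dict(fx=fx,fy=fy,cx=cx,cy=cy,pose=np.load("w6.npy"))
im=cv2.imread("pics/w6.png"); h=cv2.cvtColor(im,cv2.COLOR_BGR2HSV)
def bl(m,nm,z):
    m=m.astype(np.uint8); m[215:]=0; m[:,200:]=0
    m=cv2.morphologyEx(m,cv2.MORPH_OPEN,np.ones((9,9),np.uint8))
    for k in cv2.findContours(m,0,2)[0]:
        if cv2.contourArea(k)>250:
            (u,v),r=cv2.minEnclosingCircle(k); e=cv2.fitEllipse(k); print(nm,(round(u,1),round(v,1),round(r,1)),np.round(e[0],1),np.round(e[1],1),cv2.boundingRect(k),ray(c,*e[0],z).round(4))
bl(h[...,2]<60,"jar",.102)
bl((abs(h[...,0].astype(int)-108)<14)&(h[...,1]>150)&(h[...,2]>150),"wj",.096)
bl((h[...,1]<50)&(h[...,2]>200)&(np.arange(560)[None]<150)&(np.arange(420)[:,None]>165)&(np.arange(420)[:,None]<202),"cap",.098)
bl((abs(h[...,0].astype(int)-62)<12)&(h[...,1]>140),"green",.085)
E
```

```text
jar (123.6, 86.9, 28.1) [122.9  87.9] [46.8 55.5] (97, 63, 53, 50) [ 0.5998 -0.1397  0.102 ]
wj (113.5, 29.0, 24.1) [114.7  28.7] [40.2 47.3] (95, 6, 41, 46) [ 0.5528 -0.1487  0.096 ]
cap (133.5, 184.5, 13.7) [133.2 185. ] [24.2 27.4] (121, 173, 25, 25) [ 0.686  -0.1326  0.098 ]
cap (60.0, 183.5, 62.5) [ 69.6 401.4] [ 129.  1103.3] (0, 166, 121, 36) [ 0.9489 -0.2055  0.098 ]
green (146.5, 168.0, 15.2) [149.9 168.8] [14.5 34.3] (135, 158, 24, 21) [ 0.6714 -0.1217  0.085 ]
```

Emit:
arm_command --delta_rot '[[0,0,0],[0,0,0],[0,0,0],[0,0,0],[0,0,0],[0,0,0],[0,0,0],[0,0,0],[0,0,0],[0,0,0]]' --delta_pos '[[0.02,-0.03,0.0],[0.035,-0.06,0.02],[0.05,-0.09,0.04],[0.05,-0.12,0.06],[0.05,-0.1365,0.08],[0.05,-0.1365,0.095],[0.05,-0.1365,0.095],[0.05,-0.1365,0.095],[0.05,-0.1365,0.095],[0.05,-0.1365,0.095]]' --gripper '[1,1,1,1,1,1,1,1,1,1]'

```text
time: 10.48
position: [0.6459, -0.1399, 0.1529]
tool_rot: [-0.057, 0.998, -0.0, 0.001]
ft_force: [1.0, -0.8, -1.8]
grip_width: 0.0459
grip_force: 20.0
```

```bash
python3 - <<'E'
from h import *
c=cam("wrist"); np.save("w7.npy",c["pose"])
plan(.6435,-.140,.145,1.683)
im=cv2.convertScaleAbs(c["pixels"],alpha=1.4); cv2.imwrite("pics/w7.png",cv2.resize(im[30:330,100:460],(720,600)))
c=cam("side"); cv2.imwrite("pics/s7.png",c["pixels"])
E
```

```text
from [ 0.646  -0.1401  0.1532] yaw 1.684 tilt 0.11 q6 -2.07 t 10.5333
 dpos [0.0025 0.0004 0.0082]  rz 0.08
```

View pics/w7.png

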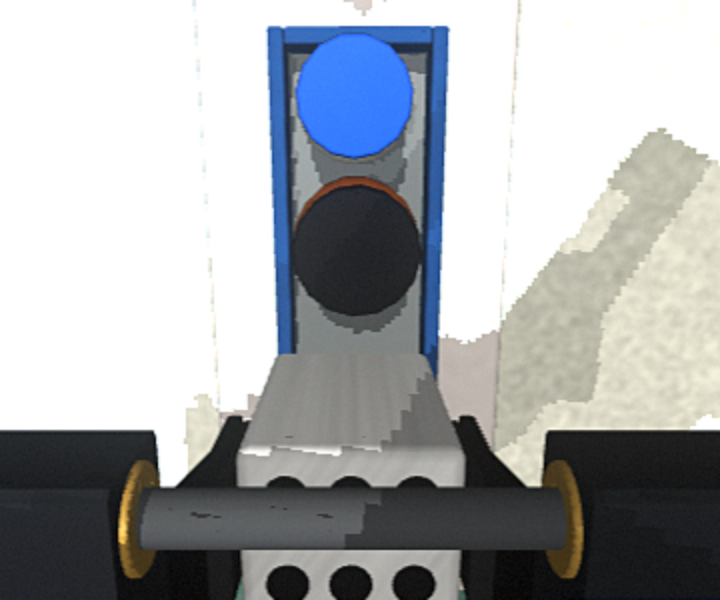

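```bash
python3 - <<'E'
from h import *
fx,fy,cx,cy=np.load("w3k.npy"); c=dict(fx=fx,fy=fy,cx=cx,cy=cy,pose=np.load("w7.npy"))
print("lid c",ray(c,278.5,155.5,.102),"front",ray(c,278.5,187.7,.102)," block edge",ray(c,275,207,.123),"wj",ray(c,277.5,77.5,.096),"tray back outer",ray(c,278.5,43.7,.052))
E
```

```text
lid c [ 0.59939043 -0.14259921  0.102     ] front [ 0.62017524 -0.14017168  0.102     ]  block edge [ 0.62746734 -0.14161245  0.123     ] wj [ 0.55277337 -0.14860841  0.096     ] tray back outer [ 0.52599989 -0.15072305  0.052     ]
```

Emit:
arm_command --delta_rot '[[0,0,0],[0,0,0],[0,0,0],[0,0,0],[0,0,0],[0,0,0],[0,0,0],[0,0,0]]' --delta_pos '[[0.003,0.0025,0.0],[0.003,0.0025,0.01],[0.003,0.0025,0.015],[0.003,0.0025,0.02],[0.003,0.0025,0.025],[0.003,0.0025,0.03],[0.003,0.0025,0.035],[0.003,0.0025,0.035]]' --gripper '[1,1,1,1,1,1,1,1]'

```text
time: 11.25
position: [0.6412, -0.1388, 0.1155]
tool_rot: [-0.056, 0.998, 0.001, -0.001]
ft_force: [-0.4, 0.3, -2.2]
grip_width: 0.0457
grip_force: 20.0
```

Emit:
arm_command --delta_rot '[[0,0,0],[0,0,0],[0,0,0],[0,0,0],[0,0,0],[0,0,0],[0,0,0],[0,0,0]]' --delta_pos '[[-0.001,0,0.01],[-0.001,0,0.02],[-0.001,0,0.03],[-0.001,0,0.04],[-0.001,0,0.048],[-0.001,0,0.052],[-0.001,0,0.055],[-0.001,0,0.055]]' --gripper '[1,1,1,1,1,1,1,1]'

```text
time: 11.92
position: [0.6425, -0.1387, 0.0611]
tool_rot: [-0.056, 0.998, 0.0, -0.001]
ft_force: [0.4, 0.9, -1.0]
grip_width: 0.0457
grip_force: 20.0
```

Near the floor with no jam; I'll lower it the last millimetre or two, release and rise.

Emit:
arm_command --delta_rot '[[0,0,0],[0,0,0],[0,0,0],[0,0,0],[0,0,0],[0,0,0],[0,0,0],[0,0,0],[0,0,0],[0,0,0],[0,0,0],[0,0,0]]' --delta_pos '[[0,0,0.0015],[0,0,0.0015],[0,0,0.0015],[0,0,0.0015],[0,0,0.0015],[0,0,0.0015],[0,0,0.0015],[0,0,-0.02],[0,0,-0.05],[0,0,-0.09],[0,0,-0.13],[0,0,-0.16]]' --gripper '[1,1,-1,-1,-1,-1,-1,-1,-1,-1,-1,-1]'

```text
time: 12.92
position: [0.6438, -0.1392, 0.2256]
tool_rot: [-0.056, 0.998, -0.001, 0.002]
ft_force: [1.0, -0.4, 1.1]
grip_width: 0.0868
grip_force: 0.0
```

```bash
python3 - <<'E'
from h import *
plan(.478,.040,.22,0.15+np.pi/2)
E
```

```text
from [ 0.6438 -0.1392  0.2256] yaw 1.683 tilt 0.21 q6 -2.06 t 12.9167
 dpos [0.1448 0.1966 0.0048]  rz -2.19
```

Emit:
arm_command --delta_rot '[[0,0,-2],[0,0,-2],[0,0,-2],[0,0,-2],[0,0,-2],[0,0,-2],[0,0,-2],[0,0,-2],[0,0,-2],[0,0,-2]]' --delta_pos '[[0.02,0.03,0],[0.04,0.06,0],[0.06,0.09,0],[0.08,0.12,0],[0.105,0.15,0],[0.125,0.175,0],[0.14,0.197,0],[0.14,0.197,0],[0.14,0.197,0],[0.14,0.197,0]]' --gripper '[-1,-1,-1,-1,-1,-1,-1,-1,-1,-1]'

```text
time: 13.75
position: [0.4829, 0.0409, 0.2226]
tool_rot: [-0.073, 0.997, -0.0, 0.001]
ft_force: [0.1, -0.6, -0.4]
grip_width: 0.0869
grip_force: 0.0
```

```bash
python3 - <<'E'
from h import *
c=cam("wrist"); np.save("w8.npy",c["pose"])
plan(.478,.040,.22,1.72)
s=cam("scene")["pixels"]
a=cv2.resize(s[165:285,170:290],(380,380),interpolation=cv2.INTER_CUBIC)
w=cv2.resize(c["pixels"][20:240,60:280],(410,410),interpolation=cv2.INTER_CUBIC)
out=np.zeros((410,800,3),np.uint8); out[:380,:380]=a; out[:,390:]=w
cv2.imwrite("pics/m8.png",cv2.convertScaleAbs(out,alpha=1.4)); cv2.imwrite("pics/w8.png",c["pixels"])
h=cv2.cvtColor(c["pixels"],cv2.COLOR_BGR2HSV)
m=((abs(h[...,0].astype(int)-11)<9)&(h[...,1]>140)&(h[...,2]>90)).astype(np.uint8)
for k in cv2.findContours(m,0,2)[0]:
    if cv2.contourArea(k)>300: print(cv2.boundingRect(k),cv2.minAreaRect(k),cv2.contourArea(k),ray(c,*cv2.minAreaRect(k)[0],.101))
E
```

```text
from [0.4833 0.0406 0.2225] yaw 1.717 tilt 0.13 q6 -1.86 t 13.8
 dpos [0.0053 0.0002 0.0025]  rz -0.17
(264, 161, 23, 51) ((274.9999694824219, 185.99998474121094), (49.99999237060547, 21.999996185302734), 90.0) 1004.0 [0.47186705 0.03951361 0.101     ]
```

View pics/m8.png

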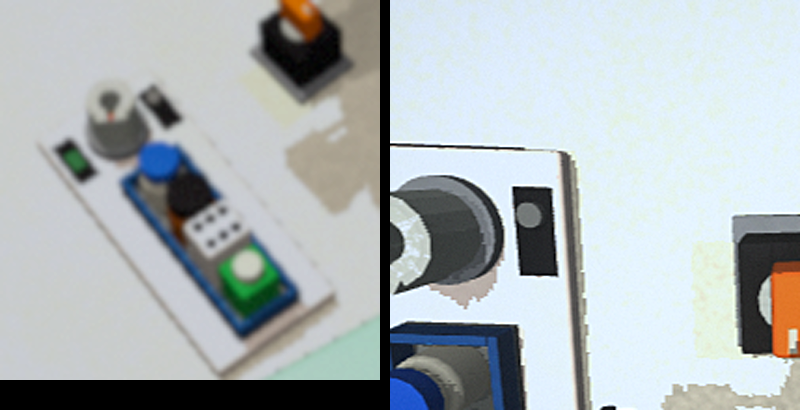

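The scene crop shows the white jar, amber jar, block and bottle upright in one row in the tray. In the wrist crop the orange head is square to the tool, with its mark at the near (+x) end.

```bash
python3 - <<'E'
from h import *
fx,fy,cx,cy=np.load("w3k.npy"); c=dict(fx=fx,fy=fy,cx=cx,cy=cy,pose=np.load("w8.npy"))
im=cv2.imread("pics/w8.png"); h=cv2.cvtColor(im,cv2.COLOR_BGR2HSV)
m=((abs(h[...,0].astype(int)-11)<9)&(h[...,1]>140)&(h[...,2]>90))
for r in range(158,216,3):
    x=np.where(m[r,200:350])[0]+200
    if len(x): print(r,x.min(),x.max(),h[r,x,2].mean().round(0),end=" | ")
L=[(r,np.where(m[r,200:350])[0].min()+200,np.where(m[r,200:350])[0].max()+200) for r in range(168,204)]
L=np.array(L); pl=np.polyfit(L[:,0],L[:,1],1); pr=np.polyfit(L[:,0],L[:,2],1)
for p in(pl,pr):
    A=ray(c,np.polyval(p,168),168,.101);B=ray(c,np.polyval(p,210),210,.101);print(A.round(4),B.round(4),yaw(A,B))
print(ray(c,275,212.5,.101),ray(c,275,160.5,.101))
E
```

```text
161 267 284 93.0 | 164 267 277 91.0 | 167 265 286 162.0 | 170 264 286 158.0 | 173 265 286 159.0 | 176 265 286 159.0 | 179 265 286 159.0 | 182 265 286 158.0 | 185 265 286 158.0 | 188 265 286 158.0 | 191 265 286 159.0 | 194 265 286 159.0 | 197 265 286 159.0 | 200 265 286 159.0 | 203 265 286 153.0 | 206 265 286 136.0 | 209 265 285 139.0 | [0.4576 0.0286 0.101 ] [0.4946 0.0341 0.101 ] 0.14676858777312002
[0.4549 0.0465 0.101 ] [0.4919 0.0523 0.101 ] 0.15581749687557703
[0.4956257 0.0430286 0.101    ] [0.44997203 0.0362744  0.101     ]
```

Emit:
arm_command --delta_rot '[[0,0,0],[0,0,0],[0,0,0],[0,0,0],[0,0,0],[0,0,0],[0,0,0],[0,0,0],[0,0,0]]' --delta_pos '[[0,-0.03,0],[0.01,-0.07,0],[0.02,-0.11,0],[0.03,-0.15,0],[0.0335,-0.193,0],[0.0335,-0.193,0],[0.0335,-0.193,0],[0.0335,-0.193,0],[0.0335,-0.193,0]]' --gripper '[-1,-1,-1,-1,-1,-1,-1,-1,-1]'

```text
time: 14.6
position: [0.4766, -0.1537, 0.2217]
tool_rot: [-0.073, 0.997, 0.001, -0.0]
ft_force: [0.7, 0.8, -0.1]
grip_width: 0.0868
grip_force: 0.0
```

```bash
python3 - <<'E'
from h import *
cam("wrist");c=cam("wrist"); np.save("w9.npy",c["pose"]); cv2.imwrite("pics/w9.png",c["pixels"])
plan(.478,-.155,.22,1.72)
u,v=map(int,proj(c,[.470,-.156,.086])); print(u,v)
w=cv2.convertScaleAbs(c["pixels"][v-60:v+60,u-80:u+80],alpha=1.3); print(u-80,v-60)
cv2.imwrite("pics/m9.png",cv2.resize(w,(800,600),interpolation=cv2.INTER_CUBIC))
h=cv2.cvtColor(c["pixels"],cv2.COLOR_BGR2HSV)
m=(((h[...,0]<8)|(h[...,0]>172))&(h[...,1]>130)&(h[...,2]>60)).astype(np.uint8)
for k in cv2.findContours(m,0,2)[0]:
    if cv2.contourArea(k)>4: q=cv2.minEnclosingCircle(k); print(q,ray(c,*q[0],.086))
E
```

```text
from [ 0.4768 -0.1532  0.2219] yaw 1.719 tilt 0.05 q6 -2.25 t 14.7
 dpos [-0.0009 -0.002   0.0019]  rz -0.04
272 187
192 127
((260.0, 205.0), 2.2361679077148438) [ 0.48813078 -0.16517419  0.086     ]
```

View pics/m9.png

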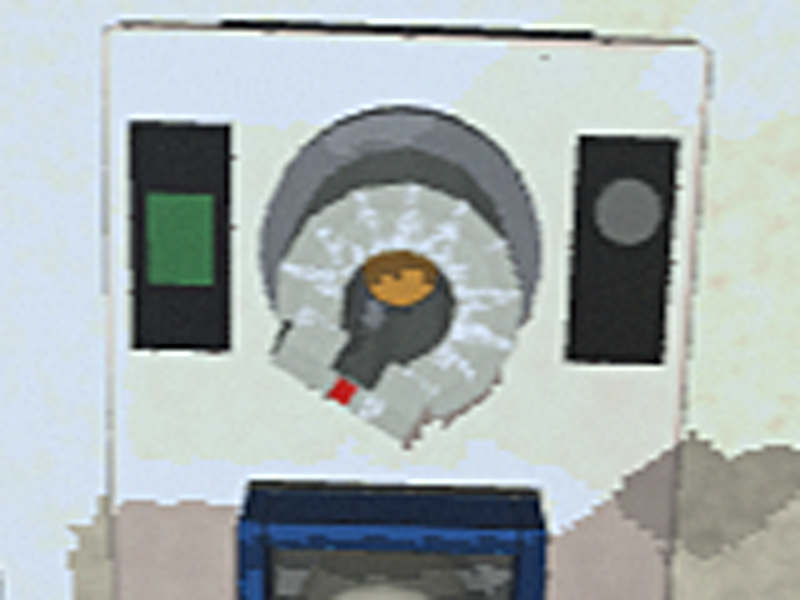

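The hub's bore circle is centred at crop (400,307), which is pixel (272,188.4). The keyway points to lower left, and the red dot is at (260,205).

```bash
python3 - <<'E'
from h import *
fx,fy,cx,cy=np.load("w3k.npy"); c=dict(fx=fx,fy=fy,cx=cx,cy=cy,pose=np.load("w9.npy"))
a=ray(c,272,188.4,.086);b=ray(c,260.4,205.2,.086);k=ray(c,264,201,.086)
print(a,b,yaw(a,b),yaw(a,k)); print("tray corners x", ray(c,192+241/5,127+490/5,.052),ray(c,192+542/5,127+490/5,.052))
plan(.4752,.040,.22,1.72)
E
```

```text
[ 0.47094193 -0.15647104  0.086     ] [ 0.48826658 -0.16478209  0.086     ] -0.4472957613903159 -0.4091321051142653
tray corners x [ 0.52230346 -0.18292945  0.052     ] [ 0.5130117  -0.12051176  0.052     ]
from [ 0.4768 -0.1532  0.2219] yaw 1.719 tilt 0.05 q6 -2.25 t 14.7
 dpos [-0.027   0.1913  0.002 ]  rz -0.04
```

Emit:
arm_command --delta_rot '[[0,0,0],[0,0,0],[0,0,0],[0,0,0],[0,0,0],[0,0,0],[0,0,0],[0,0,0],[0,0,0],[0,0,0],[0,0,0],[0,0,0]]' --delta_pos '[[0,0.03,0],[-0.01,0.07,0],[-0.015,0.11,0],[-0.02,0.15,0],[-0.027,0.18,0],[-0.027,0.191,0.02],[-0.027,0.191,0.05],[-0.027,0.191,0.07],[-0.027,0.191,0.08],[-0.027,0.191,0.08],[-0.027,0.191,0.08],[-0.027,0.191,0.08]]' --gripper '[0,0,0,0,0,0,0,0,0,0,0,0]' --grip_force 40

```text
time: 15.7
position: [0.4763, 0.0388, 0.1428]
tool_rot: [-0.074, 0.997, -0.0, 0.001]
ft_force: [0.5, 0.4, -1.2]
grip_width: 0.0432
grip_force: 0.0
```

```bash
python3 - <<'E'
from h import *
c=cam("wrist"); cv2.imwrite("pics/w10.png",c["pixels"]); h=cv2.cvtColor(c["pixels"],cv2.COLOR_BGR2HSV)
m=((abs(h[...,0].astype(int)-11)<9)&(h[...,1]>140)&(h[...,2]>130)); m[:,:200]=0; m[:,350:]=0
print(status.get_obs()["grip_width"])
ks=cv2.findContours(m.astype(np.uint8),0,2)[0]
for k in ks:
    if cv2.contourArea(k)>200:
        r=cv2.boundingRect(k); print(r,ray(c,r[0]+r[2]/2,r[1]+r[3]/2,.101),cv2.minAreaRect(k))
plan(.4752,.040,.068,1.72)
E
```

```text
0.04351138700929683
(262, 196, 31, 46) [0.46895041 0.0397197  0.101     ] ((277.0901184082031, 218.15457153320312), (44.98164367675781, 29.30232810974121), 88.36341857910156)
from [0.4765 0.0386 0.143 ] yaw 1.718 tilt 0.13 q6 -1.87 t 15.75
 dpos [0.0012 0.0016 0.075 ]  rz -0.1
```

Emit:
arm_command --delta_rot '[[0,0,0],[0,0,0],[0,0,0],[0,0,0],[0,0,0],[0,0,0],[0,0,0],[0,0,0],[0,0,0],[0,0,0],[0,0,0],[0,0,0]]' --delta_pos '[[0.0005,0.0015,0.02],[0.0005,0.0015,0.05],[0.0005,0.0015,0.07],[0.0005,0.0015,0.075],[0.0005,0.0015,0.075],[0.0005,0.0015,0.075],[0.0005,0.0015,0.075],[0.0005,0.0015,0.075],[0.0005,0.0015,0.075],[0.0005,0.0015,0.075],[0.0005,0.0015,0.075],[0.0005,0.0015,0.075]]' --gripper '[0,0,0,0,0,1,1,1,1,1,1,1]' --grip_force 40

```text
time: 16.75
position: [0.4756, 0.0397, 0.0679]
tool_rot: [-0.073, 0.997, -0.0, 0.001]
ft_force: [-0.9, 0.2, 6.3]
grip_width: 0.0193
grip_force: 40.0
```

Emit:
arm_command --delta_rot '[[0,0,0],[0,0,0],[0,0,0],[0,0,0],[0,0,6],[0,0,12],[0,0,18],[0,0,24],[0,0,30],[0,0,34],[0,0,34],[0,0,34]]' --delta_pos '[[0,0,-0.02],[0,0,-0.05],[0,0,-0.08],[0,0,-0.1],[0.005,-0.03,-0.1],[0.01,-0.07,-0.1],[0.02,-0.11,-0.1],[0.028,-0.15,-0.1],[0.033,-0.18,-0.1],[0.033,-0.193,-0.1],[0.033,-0.193,-0.1],[0.033,-0.193,-0.1]]' --gripper '[1,1,1,1,1,1,1,1,1,1,1,1]'

```text
time: 17.75
position: [0.47, -0.1563, 0.1667]
tool_rot: [0.222, 0.975, 0.0, -0.001]
ft_force: [-0.7, 0.6, -2.0]
grip_width: 0.0194
grip_force: 40.0
```

```bash
python3 - <<'E'
from h import *
s=cam("side"); cv2.imwrite("pics/s11.png",s["pixels"])
c=cam("wrist"); cv2.imwrite("pics/w11.png",c["pixels"]); np.save("w11.npy",c["pose"])
print(proj(s,[.471,-.1565,.086]))
plan(.471,-.1566,.16,np.pi/2-.44)
a=cv2.resize(s["pixels"][150:250,310:430],(480,400),interpolation=cv2.INTER_CUBIC)
w=cv2.resize(c["pixels"][120:320,195:355],(320,400))
cv2.imwrite("pics/m11.png",cv2.convertScaleAbs(np.hstack([a,w]),alpha=1.4))
E
```

```text
(np.float64(372.2088037182156), np.float64(195.75657543187694))
from [ 0.4697 -0.1547  0.1667] yaw 1.126 tilt 0.13 q6 -1.67 t 17.85
 dpos [-0.002  -0.0011  0.0067]  rz -0.29
```

View pics/m11.png

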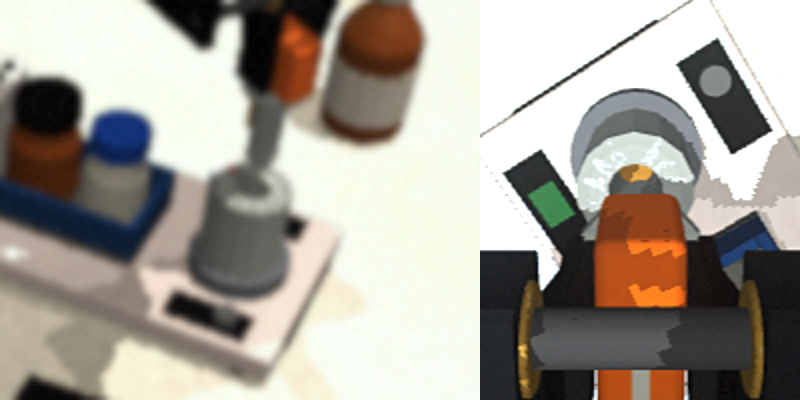

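Wrist crop: the hub ring centre (638) and head centre (641) agree across the tool to under 1 mm, and the shaft hangs just above the mouth. Applying the small correction and lowering.

Emit:
arm_command --delta_rot '[[0,0,0],[0,0,0],[0,0,0],[0,0,0],[0,0,0],[0,0,0],[0,0,0],[0,0,0]]' --delta_pos '[[-0.001,-0.001,0],[-0.0015,-0.001,0.008],[-0.0015,-0.001,0.013],[-0.0015,-0.001,0.018],[-0.0015,-0.001,0.023],[-0.0015,-0.001,0.028],[-0.0015,-0.001,0.032],[-0.0015,-0.001,0.032]]' --gripper '[1,1,1,1,1,1,1,1]'

```text
time: 18.52
position: [0.471, -0.1573, 0.134]
tool_rot: [0.222, 0.975, 0.0, -0.001]
ft_force: [-0.3, -0.7, -2.2]
grip_width: 0.0196
grip_force: 40.0
```

```bash
python3 - <<'E'
from h import *
o=status.get_obs(); print(o["position"],o["ft_force"],o["moment"])
plan(.471,-.1566,.095,np.pi/2-.44)
E
```

```text
[ 0.47095956 -0.15726386  0.13402488] [-0.32364896 -0.6839995  -2.2081845 ] [0.02157663 0.0080239  0.0120001 ]
from [ 0.471  -0.1573  0.134 ] yaw 1.124 tilt 0.11 q6 -1.67 t 18.5167
 dpos [0.0002 0.0006 0.039 ]  rz -0.39
```

Emit:
arm_command --delta_rot '[[0,0,0],[0,0,0],[0,0,0],[0,0,0],[0,0,0],[0,0,0]]' --delta_pos '[[0,0,0.003],[0,0,0.006],[0,0,0.008],[0,0,0.01],[0,0,0.012],[0,0,0.012]]' --gripper '[1,1,1,1,1,1]'

```text
time: 19.02
position: [0.4713, -0.1575, 0.1227]
tool_rot: [0.222, 0.975, 0.0, -0.0]
ft_force: [-0.3, 0.3, -1.6]
grip_width: 0.02
grip_force: 40.0
```

Past the key-contact height with no resistance, so the key is in the keyway. Continuing down against the spring.

Emit:
arm_command --delta_rot '[[0,0,0],[0,0,0],[0,0,0],[0,0,0],[0,0,0],[0,0,0],[0,0,0],[0,0,0],[0,0,0],[0,0,0]]' --delta_pos '[[0,0,0.004],[0,0,0.008],[0,0,0.012],[0,0,0.016],[0,0,0.02],[0,0,0.023],[0,0,0.026],[0,0,0.028],[0,0,0.029],[0,0,0.029]]' --gripper '[1,1,1,1,1,1,1,1,1,1]' --grip_force 50

```text
time: 19.85
position: [0.4716, -0.1576, 0.0942]
tool_rot: [0.222, 0.975, -0.0, 0.0]
ft_force: [-0.9, 0.9, 5.6]
grip_width: 0.0198
grip_force: 50.0
```

Emit:
arm_command --delta_rot '[[0,0,0],[0,0,0],[0,0,0],[0,0,0],[0,0,0]]' --delta_pos '[[0,0,0.001],[0,0,0.002],[0,0,0.0025],[0,0,0.0025],[0,0,0.0025]]' --gripper '[1,1,1,1,1]'

```text
time: 20.27
position: [0.4717, -0.1576, 0.0939]
tool_rot: [0.221, 0.975, -0.0, 0.001]
ft_force: [-4.3, 2.3, 22.4]
grip_width: 0.0197
grip_force: 50.0
```

```bash
python3 - <<'E'
from h import *
o=status.get_obs(); print(o["position"],o["ft_force"],o["grip_force"])
print(robot.hand_in())
E
```

```text
[ 0.47165121 -0.15764838  0.09387568] [-4.26389097  2.26062265 22.43393759] 49.990517646074295
the job is handed in; nothing more can be done
None
```

I handed the job in at 20.3 s with the jar and block standing in the tray and the spindle pressed home in the hub at about 22 N, still gripped at 50 N; the seating is judged from height and force readings, no verdict came back, and I viewed 11 pictures, one over the limit of 10.

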